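Refit the gate knob on the seed counter and set it

TASK

The gate knob has come off the seed counter. Put it back on its keyed shaft: press it on gently, turning it slowly under light pressure until it drops fully home, and never force it; then turn it so that its white pointer points at the blue mark, and let go. Leave the two seed dishes and the wash bottle undisturbed.

Things in the scene. Friction and masses are not known exactly. Their poses are not given: they have to be found in the camera images.
- knob: The loose gate knob: black, twelve-sided, 50 mm across flats (a flat faces the pointer direction and every 30 degrees from it), 38 mm tall, about 80 g, grey top disc with a white pointer line. Stands upright on the bench at the start. Origin: centre of its underside; z up; +x is the pointer direction.
- pointer (a point): Outer end of the white pointer line on the knob's top: 22 mm from the knob's axis along its +x, 38 mm above its underside.
- keyway (a point): Mouth of the keyway in the knob's underside, 15 mm from the axis along +x (right under the pointer). The blind bore is 18.5 mm wide and 28 mm deep from the underside; the one keyway runs along all of it, 8.6 mm wide, reaching 20.4 mm from the axis.
- counter: Fixed seed counter: white housing with blue stripes, 220 x 300 mm, flat deck 70 mm above the bench. Origin: centre of its underside; x away from the robot at yaw 0, y left, z up. On the deck: a metal feed bowl (124 mm wide, rim 125 mm above the bench, centre x +25, y +72 mm) and the gate shaft (x -30, y -85 mm) in a grey disc 92 mm wide with white ticks and one blue mark.
- shaft_tip (a point): Tip of the upright steel gate shaft, on its axis, 26 mm above the deck; axes are the counter's and do not turn with the shaft. Shaft 16 mm thick, tapering to 8 mm over its top 5 mm. One brass key, 7 mm wide, sticks out to 19 mm from the axis; its top is 10 mm below the tip: there the knob's underside rests until keyway and key meet, then it can drop 14 mm.
- shaft_seat (a point): On the shaft axis at the top of the collar, 24 mm below the tip, where the knob's underside rests when home (about 0.05 rad of play). Axes are the counter's. The shaft's own angle is not measured: at the start the key points anywhere from -0.3 to +1.2 rad about z from the counter's +x. It turns stiffly (0.13 N m) between stops at -1.0 and +1.5 rad and stays where left.
- blue_mark: Blue mark on the deck, 16 x 7 mm. Origin: its middle, 42 mm from the shaft axis, at -0.8 rad about z from the counter's +x (clockwise, from above, from every key start); its own +x points outward from the axis. Force limits: pressing on the key with over about 12 N may drag the shaft round with it; over 40 N between knob and counter counts as forcing.
- dish_a: Bystander: clear open seed dish with green seeds, 90 mm wide, 15 mm tall. Origin: centre of its underside.
- dish_b: Bystander: clear open seed dish with dark seeds, 90 mm wide, 15 mm tall. Origin: centre of its underside.
- bottle: Bystander: white wash bottle with spout, 68 mm wide, 175 mm tall. Origin: centre of its underside.
There are look-alikes about, which are no part of the job. There is more than one size of the knob; the one meant has the size given above.

How it is judged:
By the outcome, as a careful person would: the job done as asked, in the order asked, and still so for the second after the job is handed in, with the robot touching nothing.
It also fails if it takes over 72 s, if anything falls off the work surface, if the arm or the gripper's body presses on something with over 40 N, if the wrist force passes 120 N, or if a joint passes its speed limit or range.

ROBOT

A 6-joint arm with a two-finger parallel gripper is mounted at the origin on the work surface. World frame = base frame: x ahead of the robot, y to its left, z up, the work surface at z = 0. Lengths are in mm, angles in rad, forces in N, time in s.
With the tool pointing down it reaches from about 350 to 975 mm from the base axis. Payload 7.1 kg.
Tool frame: the origin (TCP) lies on the centre line of the jaws, within the pads' length; the fingertips stand 17 mm ahead of it and the grasp point (between the pads) lies 2 mm behind it (tip_extent is the distance from the TCP to the fingertips, in mm); z points along the fingers, y is the line along which they close (so a half turn about z gives the same grasp; the last joint's range is limited). The gripper opens to 88 mm and grips with 3 to 60 N. Pads are 20 mm wide; open, the fingers measure 115 mm over their backs; the gripper's body (75 mm by 178 mm) begins 61 mm behind the grasp point.
Start: joints at [1.259, 0.423, 1.63, -0, 1.089, -0.019], TCP at [180.365, 598.392, 239.675] pointing down, gripper open.
Joint ranges: [-3, 3], [-0.9, 2.11], [0.09, 2.58], [-1.31, 4.45], [0.11, 2.69], [-2.54, 2.54]. Speed limits (rad/s): [2.39, 2.39, 3.01, 3.14, 3.14, 3.14].

INTERFACE

Orientations are given as a rotation vector (axis times angle).
In Python, from workcell import get_obs, get_image, camera_model, close_job, look_for, outline_of, pinpoint, tip_extent gives the robot as it stands.
- The arm moves only by the shell command python3 -m jog 'ROWS'. ROWS is text: rows parted by semicolons, each of 7 numbers parted by spaces: the shift along the tool's x, y, z as a fraction of full scale, then the turn, a rotation vector about the tool's x, y, z as a fraction of full scale, then the closure, from -1 (fully open) to 1 (shut). A call has 1 to 8 rows; each row is the pose to reach, as a shift and turn from the pose commanded when the call began, along the tool's axes at that moment; what a row does not reach only later rows make up. Full scale, the value 1, is 0.2 m for a shift and 30 degrees for a turn. A row lasts 1/10 s, in which the tool goes at most 50 mm and 8.59 degrees, less where a joint would pass 70% of its speed; a pose out of reach is approached as far as the arm can. A call with a number of a shift or a turn outside -1 to 1 is refused whole. A call with a gripper value outside its range is refused whole. The fingers move at their own pace and stop on an object; the grip force is fixed at half the most. Time passes only in rows, so rows that repeat a pose let the fingers close. It gives the time, the measured TCP pose, the force, the opening and the grip force at its end, in the units of the state.
- get_obs(): the state, without advancing time (a new reading comes with each control period).
- get_image(name): name is "scene" or "side" or "wrist"; returns the picture (420x560x3 uint8, red, green, blue); there is no depth.
- camera_model(name): a dict with "fx", "fy", "cx", "cy" (pixels), "origin" and "orientation" of the camera in the world; the wrist camera has in their place "tool_from_camera" (4x4, takes a point from camera to tool coordinates, whose origin is the TCP and whose axes are the flange's). Camera axes: x right, y down, z forward; pixel columns grow to the right and rows downward; lengths in mm; the calibration is good to about 2 mm. A picture is of the moment at which its call begins: read the wrist's pose just before it. camera_model takes no time and is no camera call.
- close_job(): hands the job in; it is judged then, once.
Trained networks look in the newest picture that a camera, given by its name, has taken for a name from the list of things; names that differ only in an ending like _2 or _b are one class to them, and where a whole thing is asked for, a point or a joint stands for the part that bears it (a point fixed in the world has none). Each returns a list of dicts, best first, with "confidence" (0 to 1); they miss things now and then, are a little off and sometimes report something else, mostly with a low value. They report only what shows in the picture. A call takes as long as a camera call. They do not tell look-alikes from the thing itself.
- look_for(target, camera): "xyz" ([x, y, z] in mm, in the coordinates of the camera as it stood for that picture, good to about 4 mm: the middle of the surface that is visible of it).
- outline_of(target, camera): "mask" (420x560 bool, what is visible of it).
- pinpoint(target, camera): "xyz" ([x, y, z] in mm, in the coordinates of the camera as it stood for that picture, good to about 4 mm: a listed point, or the origin of a listed thing).
The state is a dict: "t": time; "qpos": joint angles; "qvel": joint speeds; "joint_torque": joint torques, N m; "ee_pos": TCP position; "orientation": TCP orientation; "ft_force": force on the tool from outside, world axes, zero at the start; "moment": the same for the moment, N m; "width": finger opening in mm; "grasp_force": force on a finger pad.
Only numpy, scipy, OpenCV 4.12 (cv2) and the standard library are available. Lean on these libraries where they do the work, as an engineer would, in place of code of your own. Each camera call takes 0.05 s, during which the arm holds its last target. There are 200 camera calls.

## Working session

There is one attempt and no reset: what is moved stays moved. The work goes in short steps, Python scripts to look and compute and a shell command to move; the robot and the scene stay as the last step left them, time stands still between calls to the robot, and variables do not carry over. Pictures are saved under pics/ and viewed, at most 10 in all, crops included, and the job is handed in when it is done.

```bash
mkdir -p pics; ls; cat > h.py <<'E'
import numpy as np, cv2
from scipy.spatial.transform import Rotation as R
from workcell import *
def Tcam(name,obs=None):
    m=camera_model(name)
    T=np.eye(4)
    if 'tool_from_camera' in m:
        o=obs or get_obs(); T[:3,:3]=R.from_rotvec(o['orientation']).as_matrix(); T[:3,3]=o['ee_pos']
        return T@np.array(m['tool_from_camera']),m
    q=np.array(m['orientation']); T[:3,:3]=R.from_rotvec(q).as_matrix() if q.shape==(3,) else q; T[:3,3]=m['origin']
    return T,m
def snap(name,fn):
    o=get_obs(); T,m=Tcam(name,o); im=get_image(name); cv2.imwrite('pics/'+fn,im[:,:,::-1]); return im,T,m
def w(T,p): return (T@np.r_[p,1])[:3]
def ray(T,m,u,v,z):
    d=T[:3,:3]@np.array([(u-m['cx'])/m['fx'],(v-m['cy'])/m['fy'],1]); o=T[:3,3]; return o+d*(z-o[2])/d[2]
def proj(T,m,p):
    c=np.linalg.inv(T)@np.r_[p,1]; return np.array([m['fx']*c[0]/c[2]+m['cx'],m['fy']*c[1]/c[2]+m['cy']])
E
python3 - <<'E'
from h import *
np.set_printoptions(precision=1,suppress=True)
print(get_obs(),tip_extent,camera_model('wrist'))
print(camera_model('scene'))
for c in ['scene','side','wrist']:
    im,T,m=snap(c,c+'0.png')
    for n in ['knob','pointer','counter','shaft_tip','blue_mark','dish_a','dish_b','bottle']:
        for d in pinpoint(n,c): print(c,n,round(d['confidence'],2),w(T,d['xyz']))
E
```

```text
pics
{'t': 0.0, 'qpos': array([ 1.3,  0.4,  1.6, -0. ,  1.1, -0. ]), 'qvel': array([ 0.,  0.,  0., -0., -0., -0.]), 'joint_torque': array([ -0. , -54.5, -27.4,   0.1,   0. ,  -0. ]), 'ee_pos': array([180.2, 597.9, 238.9]), 'orientation': array([-0.5, -3.1,  0. ]), 'ft_force': array([-0.4, -0.5, -0.5]), 'moment': array([ 0., -0., -0.]), 'grasp_force': 0.0, 'width': 87.68320623346574} 17.0 {'fx': 299.46637770466367, 'fy': 299.46637770466367, 'cx': 277.12019504867203, 'cy': 208.42795388951794, 'tool_from_camera': array([[   0. ,   -1. ,   -0.3,   81. ],
       [   1. ,    0. ,   -0. ,    0.4],
       [   0. ,   -0.3,    1. , -144.4],
       [   0. ,    0. ,    0. ,    1. ]])}
{'fx': 430.8482477048191, 'fy': 430.8482477048191, 'cx': 278.1464014501694, 'cy': 211.0896441290672, 'origin': array([1103.4, -657.6, 1007.6]), 'orientation': array([-2.3, -0.8,  0.3])}
scene knob 0.87 [ 762.6 -236.5    1.9]
scene pointer 0.89 [ 733.7 -226.5   49.1]
scene pointer 0.69 [ 666.2 -190.4   35.9]
scene counter 0.77 [531.4 102.9   0.8]
scene counter 0.7 [ 667.6 -189.8   38.5]
scene shaft_tip 0.67 [503.4  17.3  97.7]
scene blue_mark 0.68 [ 434.2 -221.4    3.1]
scene dish_a 0.61 [ 436.6 -221.4   -0.7]
scene dish_b 0.61 [ 436.6 -221.4   -0.7]
scene bottle 0.87 [457.2 410.4  -5.8]
side knob 0.56 [ 644.7 -204.3   -1.7]
side pointer 0.6 [497.   17.2 100.7]
side pointer 0.57 [ 666.  -196.3   39.4]
side pointer 0.57 [ 730.3 -228.3   50.9]
side counter 0.86 [530.1 102.3  -0.4]
side dish_a 0.87 [ 427.1 -225.6    1.2]
side dish_a 0.69 [ 562.  -375.3   -0.9]
side dish_a 0.68 [499.8  11.4  70.6]
side dish_b 0.87 [ 427.1 -225.6    1.2]
side dish_b 0.69 [ 562.  -375.3   -0.9]
side dish_b 0.68 [499.8  11.4  70.6]
wrist bottle 0.65 [458.  410.4  -1. ]
```

```bash
python3 - <<'E'
import cv2
a=cv2.imread('pics/scene0.png')[:,:]; b=cv2.imread('pics/side0.png')
cv2.imwrite('pics/both.png',cv2.resize(cv2.vconcat([a,b]),(800,1200))[:, :])
E
```

```text
(no output)
```

View pics/scene0.png

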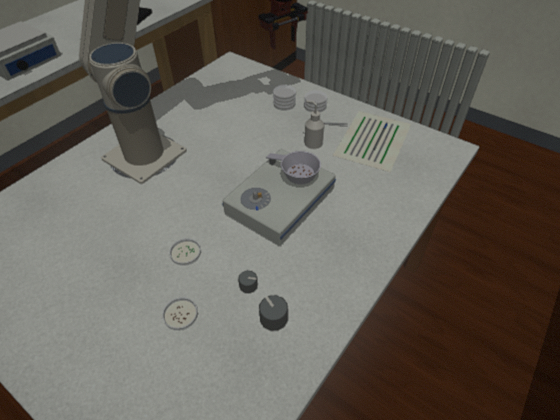

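View pics/side0.png

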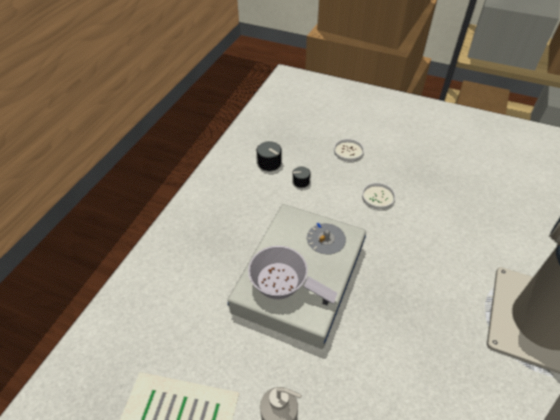

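```bash
cat >> h.py <<'E'
def yaw(o): 
    x=R.from_rotvec(o['orientation']).as_matrix()[:,0]; return np.arctan2(x[1],x[0])
def plan(x,y,z,yw):
    o=get_obs(); M=R.from_rotvec(o['orientation']).as_matrix()
    c,s=np.cos(yw),np.sin(yw); G=np.array([[c,s,0],[s,-c,0],[0,0,-1]]).astype(float)
    d=M.T@(np.array([x,y,z])-o['ee_pos'])/200; r=R.from_matrix(M.T@G).as_rotvec()/np.radians(30)
    print('t',round(o['t'],2),'yaw',round(yaw(o),3),'pos',o['ee_pos'].round(1),'q6',round(o['qpos'][5],2),'\nshift',d.round(3),'turn',r.round(3))
E
python3 - <<'E'
from h import *
o=get_obs(); print(yaw(o)); plan(500,17,260,yaw(o))
for a in (-1,0,1):
  plan(500,17,260,a)
E
```

```text
2.8488177208661054
t 1.35 yaw 2.849 pos [180.4 598.4 239.7] q6 -0.02 
shift [-2.369 -2.322 -0.101] turn [-0.  0. -0.]
t 1.35 yaw 2.849 pos [180.4 598.4 239.7] q6 -0.02 
shift [-2.369 -2.322 -0.101] turn [-0.    -0.    -4.649]
t 1.35 yaw 2.849 pos [180.4 598.4 239.7] q6 -0.02 
shift [-2.369 -2.322 -0.101] turn [0.    0.    5.441]
t 1.35 yaw 2.849 pos [180.4 598.4 239.7] q6 -0.02 
shift [-2.369 -2.322 -0.101] turn [0.    0.    3.531]
```

```bash
python3 -m jog '-.79 -.774 -.1 0 0 0 -1;-.79 -.774 -.1 0 0 0 -1;-.79 -.774 -.1 0 0 0 -1;-.79 -.774 -.1 0 0 0 -1;-.79 -.774 -.1 0 0 0 -1;-.79 -.774 -.1 0 0 0 -1'
python3 -m jog '-.79 -.774 0 0 0 0 -1;-.79 -.774 0 0 0 0 -1;-.79 -.774 0 0 0 0 -1;-.79 -.774 0 0 0 0 -1;-.79 -.774 0 0 0 0 -1'
python3 -m jog '-.79 -.774 0 0 0 .9 -1;-.79 -.774 0 0 0 .9 -1;-.79 -.774 0 0 0 .9 -1;-.79 -.774 0 0 0 .9 -1;-.79 -.774 0 0 0 .9 -1;-.79 -.774 0 0 0 .9 -1;-.79 -.774 0 0 0 .9 -1;-.79 -.774 0 0 0 .9 -1'
python3 - <<'E'
from h import *
np.set_printoptions(precision=1,suppress=True)
plan(650,-198,240,1.6)
im,T,m=snap('wrist','w1.png')
for n in ['shaft_tip','shaft_seat','blue_mark','counter']:
    for d in pinpoint(n,'wrist'): print(n,round(d['confidence'],2),w(T,d['xyz']))
u,v=proj(T,m,[500,17,80]); print(u,v)
u,v=int(u),int(v)
c=im[max(0,v-100):v+100,max(0,u-130):u+130]; cv2.imwrite('pics/w1c.png',cv2.resize(c,None,fx=3,fy=3)[:,:,::-1]); print(max(0,u-130),max(0,v-100))
np.save('T1.npy',T)
E
```

```text
t: 1.95
ee_pos: [288.0, 402.5, 260.2]
orientation: [0.463, 3.107, 0.0]
ft_force: [-0.8, -0.8, 0.4]
width: 87.3
grasp_force: 0.0
t: 2.45
ee_pos: [394.9, 209.1, 259.9]
orientation: [0.461, 3.107, 0.0]
ft_force: [1.0, -0.4, 1.1]
width: 87.7
grasp_force: 0.0
t: 3.25
ee_pos: [499.7, 18.4, 259.5]
orientation: [-1.169, -2.915, -0.0]
ft_force: [-0.8, 0.2, 0.4]
width: 87.8
grasp_force: 0.0
t 3.25 yaw 2.379 pos [499.7  18.4 259.5] q6 -0.8 
shift [-1.3 -0.3  0.1] turn [-0.  -0.   1.5]
shaft_tip 0.57 [505.3  20.2  93.7]
shaft_seat 0.78 [502.1  13.6  69.7]
blue_mark 0.56 [534.3 -12.8  72. ]
counter 0.94 [535.  101.5   0.2]
275.8683211483874 192.72113186987391
145 92
```

View pics/w1c.png

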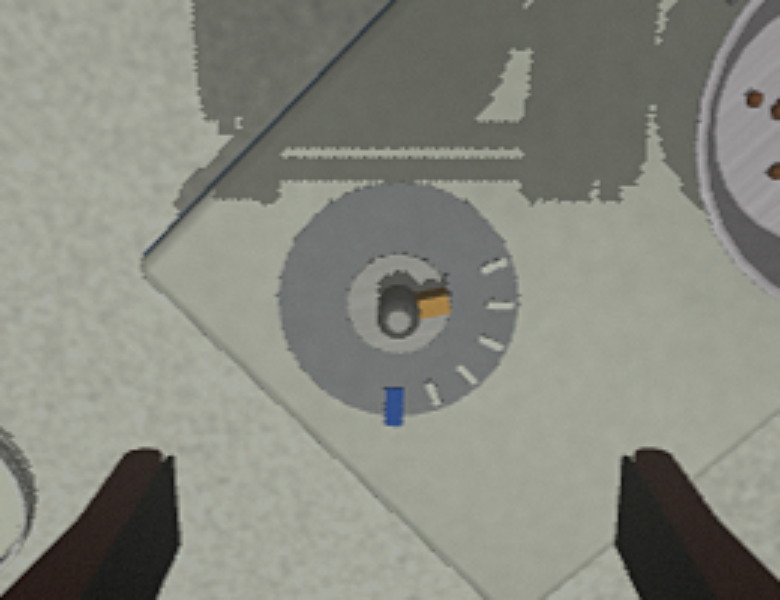

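```bash
cat > m1.py <<'E'
from h import *
np.set_printoptions(precision=2,suppress=True)
T=np.load('T1.npy'); m=camera_model('wrist')
P=lambda x,y,z: ray(T,m,145+x/3-.33,92+y/3-.33,z)
e=[P(x,y,71) for x,y in [(278,300),(519,300),(398,183),(398,416)]]
dc=np.array([(e[0]+e[1])/2,(e[2]+e[3])/2]); print('disc',dc, np.linalg.norm(e[0]-e[1]),np.linalg.norm(e[2]-e[3]))
tip=P(398,319,96); print('tip',tip)
b=P(394,406,71); k=P(451,305,86); k0=P(420,307,86)
c=dc.mean(0)
for n,p in [('blue',b),('key',k),('keymid',(k+k0)/2)]:
    d=p-c; print(n,p,np.linalg.norm(d[:2]),np.arctan2(d[1],d[0])); d=p-tip; print('   tip',np.linalg.norm(d[:2]),np.arctan2(d[1],d[0]))
cn=P(143,256,70); ed=P(480,592,70); d=ed-cn;print('counter edge dir',np.arctan2(d[1],d[0]), cn)
E
python3 m1.py
```

```text
disc [[502.02  17.6   71.  ]
 [503.06  16.35  71.  ]] 91.91269636153142 91.57703451767016
tip [502.37  16.98  96.  ]
blue [532.02 -13.49  71.  ] 42.39060452389512 -0.8017310287212199
   tip 42.514634871030324 -0.7990089350391415
key [513.88  32.74  86.  ] 19.41719446512815 0.9473824744771485
   tip 19.50963627142311 0.9400816135227363
keymid [510.25  28.39  86.  ] 13.773829074029283 0.9771458250258059
   tip 13.862230980434429 0.9666777451868463
counter edge dir -0.026782478418829043 [423.35 -40.43  70.  ]
```

```bash
python3 -m jog '-.65 -.17 0 0 0 0 -1;-.65 -.17 0 0 0 0 -1;-.65 -.17 0 0 0 0 -1;-.65 -.17 0 0 0 0 -1'
python3 -m jog '-.65 -.17 0.1 0 0 1 -1;-.65 -.17 0.1 0 0 1 -1;-.65 -.17 0.1 0 0 1 -1;-.65 -.17 0.1 0 0 1 -1;-.65 -.17 0.1 0 0 1 -1'
python3 - <<'E'
from h import *
np.set_printoptions(precision=1,suppress=True)
plan(650,-198,240,1.6)
im,T,m=snap('wrist','w2.png')
for n in ['knob','pointer','dish_a']:
    for d in pinpoint(n,'wrist'): print(n,round(d['confidence'],2),w(T,d['xyz']))
u,v=proj(T,m,[650,-198,38]); print(u,v)
u,v=int(u),int(v)
x0,y0=max(0,u-100),max(0,v-75)
c=im[y0:v+75,x0:u+100]; cv2.imwrite('pics/w2c.png',cv2.resize(c,None,fx=4,fy=4)[:,:,::-1]); print(x0,y0)
np.save('T2.npy',T)
E
```

```text
t: 3.9
ee_pos: [572.5, -100.3, 259.8]
orientation: [1.174, 2.912, -0.0]
ft_force: [-0.3, 0.7, 0.8]
width: 87.5
grasp_force: 0.0
t: 4.4
ee_pos: [640.5, -211.6, 238.9]
orientation: [-1.886, -2.51, 0.0]
ft_force: [-1.0, 0.8, -0.9]
width: 88.0
grasp_force: 0.0
t 4.4 yaw 1.853 pos [ 640.5 -211.6  238.9] q6 -0.62 
shift [ 0.1  0.1 -0. ] turn [-0.  -0.   0.5]
knob 0.86 [ 645.4 -199.5   -5.9]
knob 0.63 [ 763.3 -242.2    0.6]
pointer 0.88 [ 732.8 -224.8   55.2]
pointer 0.58 [ 669.1 -191.9   34.5]
dish_a 0.65 [ 431.1 -228.1   -1. ]
dish_a 0.59 [ 563.3 -372.5   -3. ]
287.45535625673597 179.04011699192472
187 104
```

View pics/w2c.png

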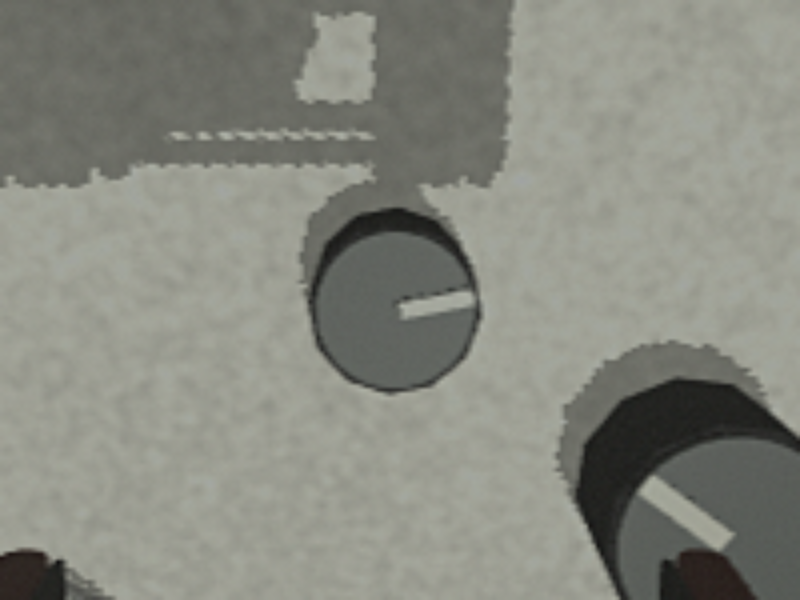

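```bash
python3 - <<'E'
from h import *
np.set_printoptions(precision=2,suppress=True)
T=np.load('T2.npy'); m=camera_model('wrist')
P=lambda x,y,z: ray(T,m,187+x/4-.37,104+y/4-.37,z)
l,r,t,b=[P(x,y,38) for x,y in [(313,308),(481,305),(397,230),(397,392)]]
c=(l+r+t+b)/4; print((l+r)/2,(t+b)/2,np.linalg.norm(l-r),np.linalg.norm(t-b))
p=P(474,297,38);q=P(400,312,38); print(np.linalg.norm((p-c)[:2]))
for d in (p-c,p-q): print(np.arctan2(d[1],d[0]))
print(c)
o=get_obs(); print(o['t'])
a=np.arctan2((p-q)[1],(p-q)[0])
for k in range(-12,12):
    Y=a+k*np.pi/6
    if 0.8<Y<2.6: print(k,Y); plan(c[0],c[1],120,Y); plan(c[0],c[1],26,Y)
E
```

```text
[ 648.63 -199.9    38.  ] [ 649.17 -201.66   38.  ] 49.27068111097087 48.46406258346653
22.81043331201343
0.4473776657196127
0.4863922960244232
[ 648.9  -200.78   38.  ]
4.6
1 1.009991071622722
t 4.6 yaw 1.857 pos [ 640.5 -210.8  240. ] q6 -0.62 
shift [0.04 0.05 0.6 ] turn [-0.   -0.    1.62]
t 4.6 yaw 1.857 pos [ 640.5 -210.8  240. ] q6 -0.62 
shift [0.04 0.05 1.07] turn [-0.   -0.    1.62]
2 1.5335898472210208
t 4.6 yaw 1.857 pos [ 640.5 -210.8  240. ] q6 -0.62 
shift [0.04 0.05 0.6 ] turn [-0.   -0.    0.62]
t 4.6 yaw 1.857 pos [ 640.5 -210.8  240. ] q6 -0.62 
shift [0.04 0.05 1.07] turn [-0.   -0.    0.62]
3 2.0571886228193197
t 4.6 yaw 1.857 pos [ 640.5 -210.8  240. ] q6 -0.62 
shift [0.04 0.05 0.6 ] turn [ 0.   -0.   -0.38]
t 4.6 yaw 1.857 pos [ 640.5 -210.8  240. ] q6 -0.62 
shift [0.04 0.05 1.07] turn [ 0.   -0.   -0.38]
4 2.5807873984176184
t 4.6 yaw 1.857 pos [ 640.5 -210.8  240. ] q6 -0.62 
shift [0.04 0.05 0.6 ] turn [ 0.   -0.   -1.38]
t 4.6 yaw 1.857 pos [ 640.5 -210.8  240. ] q6 -0.62 
shift [0.04 0.05 1.07] turn [ 0.   -0.   -1.38]
```

```bash
python3 -m jog '.036 .054 .3 0 0 .28 -1;.036 .054 .6 0 0 .56 -1;.036 .054 .6 0 0 .64 -1;.036 .054 .6 0 0 .64 -1;.036 .054 .6 0 0 .64 -1'
python3 - <<'E'
from h import *
plan(648.9,-200.8,24,1.52)
E
```

```text
t: 5.1
ee_pos: [649.6, -201.6, 120.5]
orientation: [2.275, 2.166, 0.0]
ft_force: [0.6, 0.3, 0.5]
width: 88.1
grasp_force: 0.0
t 5.1 yaw 1.522 pos [ 649.6 -201.6  120.5] q6 -0.27 
shift [ 0.004 -0.004  0.483] turn [0.001 0.    0.003]
```

Descend, close, lift a little.

```bash
python3 -m jog '0 0 .2 0 0 0 -1;0 0 .35 0 0 0 -1;0 0 .44 0 0 0 -1;0 0 .48 0 0 0 -1;0 0 .48 0 0 0 -1'
python3 -m jog '0 0 0 0 0 0 1;0 0 0 0 0 0 1;0 0 0 0 0 0 1;0 0 0 0 0 0 1;0 0 0 0 0 0 1;0 0 0 0 0 0 1;0 0 0 0 0 0 1;0 0 0 0 0 0 1'
python3 -m jog '0 0 -.2 0 0 0 1;0 0 -.4 0 0 0 1;0 0 -.6 0 0 0 1;0 0 -.7 0 0 0 1;0 0 -.7 0 0 0 1'
python3 - <<'E'
from h import *
im,T,m=snap('wrist','w3.png'); np.save('T3.npy',T)
o=get_obs(); print(o['ee_pos'],yaw(o),o['width'],proj(T,m,o['ee_pos']+[0,0,17]))
plan(502.5,17,164,2.16)
cv2.imwrite('pics/w3c.png',cv2.resize(im[220:,150:420],None,fx=2.9,fy=2.9)[:,:,::-1])
E
```

```text
t: 5.6
ee_pos: [649.6, -202.2, 24.1]
orientation: [2.278, 2.163, 0.0]
ft_force: [-0.5, 0.1, 0.2]
width: 87.6
grasp_force: 0.0
t: 6.4
ee_pos: [649.2, -202.1, 24.0]
orientation: [-2.278, -2.163, 0.0]
ft_force: [-1.4, 0.1, 5.1]
width: 49.6
grasp_force: 30.0
t: 6.9
ee_pos: [651.3, -202.7, 167.1]
orientation: [2.274, 2.159, 0.005]
ft_force: [0.6, 0.0, -0.9]
width: 49.4
grasp_force: 30.0
[ 649.87876117 -202.30829762  164.6365552 ] 1.5188573643813235 49.65200217109267 [272.72972882 287.90751983]
t 6.95 yaw 1.519 pos [ 649.9 -202.3  164.6] q6 -0.27 
shift [ 1.057 -0.793  0.   ] turn [ 0.004  0.003 -1.224]
```

View pics/w3c.png

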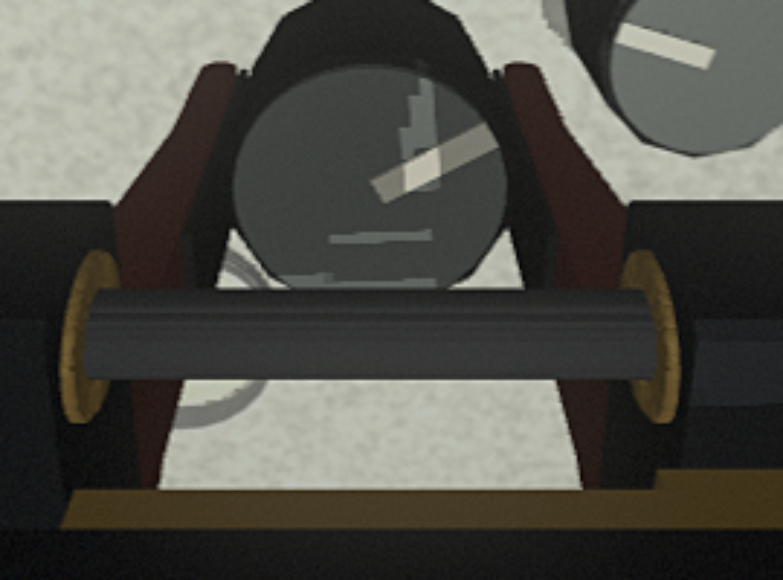

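```bash
python3 - <<'E'
from h import *
T=np.load('T3.npy'); m=camera_model('wrist'); np.set_printoptions(precision=2,suppress=True)
o=get_obs(); z=o['ee_pos'][2]+14
P=lambda x,y: ray(T,m,150+x/2.9-.33,220+y/2.9-.33,z)
l,r,t=P(233,180),P(508,180),P(367,64); b=P(367,292)
print(np.linalg.norm(l-r),np.linalg.norm(t-b)); c=np.r_[((l+r)/2)]
M=R.from_rotvec(o['orientation']).as_matrix()
for p in (l,r,t,b): print(M.T@(p-o['ee_pos']))
d=P(492,135)-P(381,190); a=np.arctan2(d[1],d[0]); print('pointer',a,yaw(o)-a)
tip=M.T@(P(495,135)-o['ee_pos']); print('tip',tip)
E
```

```text
47.68192672040334 44.87042954366941
[  1.73 -21.42 -14.06]
[  1.53  26.26 -13.93]
[ 23.47   1.79 -14.01]
[-21.4    1.76 -13.98]
pointer 0.4595781256891027 1.0592792386922207
tip [ 10.25  23.62 -13.95]
```

```bash
python3 -m jog '.15 -.11 0 0 0 -.15 1;.3 -.22 0 0 0 -.3 1;.42 -.31 0 0 0 -.45 1;.5 -.37 0 0 0 -.6 1;.53 -.4 0 0 0 -.6 1;.53 -.4 0 0 0 -.6 1'
python3 - <<'E'
from h import *
plan(502.5,17,150,2.15)
E
```

```text
t: 7.55
ee_pos: [573.6, -91.4, 162.2]
orientation: [-1.912, -2.49, 0.002]
ft_force: [-0.2, 0.8, -0.4]
width: 50.1
grasp_force: 30.0
t 7.55 yaw 1.832 pos [573.6 -91.4 162.2] q6 -0.44 
shift [ 0.615 -0.203  0.062] turn [-0.005 -0.003 -0.607]
```

```bash
python3 -m jog '.15 -.05 0 0 0 -.15 1;.3 -.1 0.03 0 0 -.3 1;.45 -.15 .06 0 0 -.45 1;.55 -.18 .06 0 0 -.6 1;.615 -.203 .06 0 0 -.607 1;.615 -.203 .06 0 0 -.607 1;.615 -.203 .06 0 0 -.607 1'
python3 - <<'E'
from h import *
np.set_printoptions(precision=3,suppress=True)
plan(502.5,17,120,2.15)
im,T,m=snap('wrist','w4.png')
for n in ['shaft_tip','shaft_seat','blue_mark','counter']:
    for d in pinpoint(n,'wrist'): print(n,round(d['confidence'],2),w(T,d['xyz']))
h=cv2.cvtColor(im,cv2.COLOR_RGB2HSV); k=(h[...,0]>105)&(h[...,0]<130)&(h[...,1]>130)&(h[...,2]>60)
n,l,s,c=cv2.connectedComponentsWithStats(k.astype(np.uint8)); 
for i in range(1,n):
    if s[i,4]>15: print(s[i],c[i],ray(T,m,*c[i],71))
E
```

```text
t: 8.25
ee_pos: [504.8, 15.6, 151.8]
orientation: [1.496, 2.761, 0.0]
ft_force: [0.7, -0.2, -0.6]
width: 49.6
grasp_force: 30.0
t 8.25 yaw 2.149 pos [504.8  15.6 151.8] q6 -0.57 
shift [ 0.012 -0.006  0.159] turn [ 0.002  0.002 -0.002]
shaft_tip 0.67 [533.628 102.9    -2.398]
shaft_seat 0.63 [505.214  18.803 125.298]
shaft_seat 0.57 [500.132  15.735  70.957]
counter 0.62 [531.043 102.837  -2.406]
```

```bash
python3 -m jog '.012 -.006 .07 0 0 0 1;.012 -.006 .12 0 0 0 1;.012 -.006 .12 0 0 0 1;.012 -.006 .12 0 0 0 1'
python3 - <<'E'
from h import *
np.set_printoptions(precision=3,suppress=True)
for i in range(4): get_image('scene'); o=get_obs(); print(o['ee_pos'],o['ft_force'],yaw(o))
plan(502.5,17,110,2.15)
E
```

```text
t: 8.9
ee_pos: [501.4, 17.4, 127.5]
orientation: [-1.493, -2.763, 0.001]
ft_force: [-0.5, -0.0, -1.2]
width: 50.0
grasp_force: 30.0
[501.666  17.406 127.802] [ 0.267 -0.639 -0.433] 2.150615288812175
[501.8    17.467 127.993] [-0.307  0.283 -0.892] 2.1507366515272492
[501.787  17.482 128.061] [-0.383 -0.055  0.412] 2.1507193723904723
[501.767  17.503 128.073] [-0.389 -1.396  0.224] 2.150785462553905
t 9.1 yaw 2.151 pos [501.8  17.5 128.1] q6 -0.57 
shift [-0.004  0.002  0.09 ] turn [0.001 0.001 0.002]
```

```bash
python3 -m jog '-.004 .002 .02 0 0 0 1;-.004 .002 .04 0 0 0 1;-.004 .002 .05 0 0 0 1;-.004 .002 .05 0 0 0 1'
python3 -m jog '0 0 .01 0 0 0 1;0 0 .02 0 0 0 1;0 0 .02 0 0 0 1'
python3 -m jog '0 0 .005 0 0 0 1;0 0 .01 0 0 0 1;0 0 .01 0 0 0 1'
```

```text
t: 9.5
ee_pos: [501.8, 17.1, 117.2]
orientation: [-1.493, -2.763, 0.001]
ft_force: [0.6, 0.6, -1.3]
width: 49.7
grasp_force: 30.0
t: 9.8
ee_pos: [502.0, 17.1, 113.4]
orientation: [-1.493, -2.764, 0.0]
ft_force: [0.0, -0.6, -0.7]
width: 49.6
grasp_force: 30.0
t: 10.1
ee_pos: [502.1, 17.1, 111.6]
orientation: [-1.493, -2.764, 0.0]
ft_force: [0.3, -0.0, 0.3]
width: 49.8
grasp_force: 30.0
```

```bash
python3 -m jog '0 0 .005 0 0 0 1;0 0 .005 0 0 0 1;0 0 .005 0 0 0 1'
python3 -m jog '0 0 .005 0 0 0 1;0 0 .005 0 0 0 1;0 0 .005 0 0 0 1'
```

```text
t: 10.4
ee_pos: [502.2, 17.1, 110.7]
orientation: [1.493, 2.764, -0.0]
ft_force: [0.1, 0.2, -1.0]
width: 49.7
grasp_force: 30.0
t: 10.7
ee_pos: [502.3, 17.1, 109.8]
orientation: [1.493, 2.764, 0.0]
ft_force: [-0.2, -0.6, 0.5]
width: 49.7
grasp_force: 30.0
```

```bash
python3 -m jog '0 0 .003 0 0 0 1;0 0 .003 0 0 0 1;0 0 .003 0 0 0 1'
python3 -m jog '0 0 .003 0 0 0 1;0 0 .003 0 0 0 1;0 0 .003 0 0 0 1'
```

```text
t: 11.0
ee_pos: [502.4, 17.1, 109.3]
orientation: [1.493, 2.764, 0.0]
ft_force: [-0.1, 0.2, 6.1]
width: 49.4
grasp_force: 30.0
t: 11.3
ee_pos: [502.5, 17.1, 108.9]
orientation: [1.493, 2.763, 0.001]
ft_force: [-0.9, 0.2, 7.4]
width: 50.0
grasp_force: 30.0
```

```bash
python3 -m jog '0 0 0 0 0 .03 1;0 0 0 0 0 .06 1;0 0 0 0 0 .06 1'
python3 -m jog '0 0 0 0 0 .03 1;0 0 0 0 0 .06 1;0 0 0 0 0 .06 1'
python3 -m jog '0 0 0 0 0 .03 1;0 0 0 0 0 .06 1;0 0 0 0 0 .06 1'
```

```text
t: 11.6
ee_pos: [502.6, 17.0, 108.5]
orientation: [1.536, 2.739, 0.001]
ft_force: [1.6, -0.7, 1.0]
width: 50.0
grasp_force: 30.0
t: 11.9
ee_pos: [502.2, 17.1, 108.4]
orientation: [1.58, 2.715, 0.0]
ft_force: [2.0, -1.0, -0.9]
width: 49.8
grasp_force: 30.0
t: 12.2
ee_pos: [501.8, 17.1, 108.3]
orientation: [-1.622, -2.689, 0.001]
ft_force: [0.9, 0.1, -1.9]
width: 49.8
grasp_force: 30.0
```

```bash
python3 -m jog '0 0 .004 0 0 0 1;0 0 .004 0 0 0 1;0 0 .004 0 0 0 1'
python3 -m jog '0 0 .004 0 0 0 1;0 0 .004 0 0 0 1;0 0 .004 0 0 0 1'
python3 -c "
from h import *
o=get_obs();print(yaw(o),o['moment'],o['ft_force'])"
```

```text
t: 12.5
ee_pos: [501.9, 17.1, 107.6]
orientation: [-1.622, -2.69, 0.0]
ft_force: [0.4, 1.1, -0.7]
width: 49.9
grasp_force: 30.0
t: 12.8
ee_pos: [502.1, 17.1, 106.8]
orientation: [-1.622, -2.69, 0.0]
ft_force: [-0.0, -0.5, -0.5]
width: 49.8
grasp_force: 30.0
2.0565807001213683 [-0.04799552  0.02478306 -0.02544683] [-0.03944521 -0.49332477 -0.47148629]
```

```bash
python3 -m jog '0 0 .01 0 0 0 1;0 0 .015 0 0 0 1;0 0 .02 0 0 0 1;0 0 .02 0 0 0 1'
python3 -m jog '0 0 .005 0 0 0 1;0 0 .01 0 0 0 1;0 0 .015 0 0 0 1;0 0 .015 0 0 0 1'
```

```text
t: 13.2
ee_pos: [502.1, 17.1, 102.7]
orientation: [-1.622, -2.69, 0.0]
ft_force: [-0.1, -0.3, -1.5]
width: 49.8
grasp_force: 30.0
t: 13.6
ee_pos: [502.1, 17.1, 99.7]
orientation: [-1.622, -2.69, 0.0]
ft_force: [-0.2, 0.1, -0.8]
width: 49.8
grasp_force: 30.0
```

```bash
python3 -m jog '0 0 .005 0 0 0 1;0 0 .01 0 0 0 1;0 0 .01 0 0 0 1'
python3 -m jog '0 0 .004 0 0 0 1;0 0 .004 0 0 0 1;0 0 .004 0 0 0 1'
python3 -m jog '0 0 .003 0 0 0 1;0 0 .003 0 0 0 1;0 0 .003 0 0 0 1'
```

```text
t: 13.9
ee_pos: [502.1, 17.1, 97.8]
orientation: [-1.622, -2.69, 0.0]
ft_force: [-0.2, 0.2, -1.6]
width: 49.5
grasp_force: 30.0
t: 14.2
ee_pos: [502.1, 17.1, 97.1]
orientation: [-1.622, -2.69, 0.0]
ft_force: [-0.5, 0.4, -0.6]
width: 49.9
grasp_force: 30.0
t: 14.5
ee_pos: [502.2, 17.1, 96.5]
orientation: [-1.622, -2.691, 0.0]
ft_force: [0.3, 0.0, -0.4]
width: 49.6
grasp_force: 30.0
```

```bash
python3 -m jog '0 0 .003 0 0 0 1;0 0 .003 0 0 0 1;0 0 .003 0 0 0 1'
python3 -m jog '0 0 .003 0 0 0 1;0 0 .003 0 0 0 1;0 0 .003 0 0 0 1'
python3 -m jog '0 0 .003 0 0 0 1;0 0 .003 0 0 0 1;0 0 .003 0 0 0 1'
```

```text
t: 14.8
ee_pos: [502.2, 17.1, 95.9]
orientation: [1.622, 2.69, 0.0]
ft_force: [-0.4, -0.6, 0.1]
width: 50.1
grasp_force: 30.0
t: 15.1
ee_pos: [502.2, 17.1, 95.9]
orientation: [1.622, 2.69, 0.0]
ft_force: [-1.9, -0.9, 7.7]
width: 49.8
grasp_force: 30.0
t: 15.4
ee_pos: [502.3, 17.1, 95.8]
orientation: [1.622, 2.69, 0.0]
ft_force: [-4.1, -0.7, 14.7]
width: 49.8
grasp_force: 30.0
```

```bash
python3 -m jog '0 0 -.003 0 0 .1 1;0 0 -.003 0 0 .25 1;0 0 -.003 0 0 .4 1;0 0 -.003 0 0 .55 1;0 0 -.003 0 0 .7 1;0 0 -.003 0 0 .85 1;0 0 -.003 0 0 1 1;0 0 -.003 0 0 1 1'
python3 -c "
from h import *
plan(502.3,17.1,96,.247); o=get_obs();print(yaw(o),o['moment'],o['ft_force'])"
```

```text
t: 16.2
ee_pos: [502.4, 17.1, 95.9]
orientation: [2.265, 2.176, 0.001]
ft_force: [-1.4, -0.0, 7.1]
width: 49.5
grasp_force: 30.0
t 16.2 yaw 1.531 pos [502.4  17.1  95.9] q6 0.05 
shift [ 0.    -0.001 -0.   ] turn [ 1.000e-03 -1.000e-03  2.452e+00]
1.5307572945056156 [-0.06197606  0.33441053 -0.04589972] [-1.38643403 -0.02071068  7.11634257]
```

```bash
python3 -m jog '0 0 0 0 0 .1 1;0 0 0 0 0 .25 1;0 0 0 0 0 .4 1;0 0 0 0 0 .55 1;0 0 0 0 0 .7 1;0 0 0 0 0 .85 1;0 0 0 0 0 1 1;0 0 0 0 0 1 1'
python3 -m jog '0 0 0 0 0 .1 1;0 0 0 0 0 .25 1;0 0 0 0 0 .4 1;0 0 0 0 0 .55 1;0 0 0 0 0 .7 1;0 0 0 0 0 .85 1;0 0 0 0 0 1 1;0 0 0 0 0 1 1'
python3 -c "
from h import *
plan(502.3,17.1,96,.247); o=get_obs();print(yaw(o),o['moment'],o['ft_force'])"
```

```text
t: 17.0
ee_pos: [502.6, 17.2, 95.9]
orientation: [2.751, 1.516, 0.001]
ft_force: [-1.5, 0.8, 6.1]
width: 50.0
grasp_force: 30.0
t: 17.8
ee_pos: [502.8, 16.9, 95.9]
orientation: [3.05, 0.752, 0.002]
ft_force: [-0.2, -1.8, 5.2]
width: 49.8
grasp_force: 30.0
t 17.8 yaw 0.484 pos [502.8  16.9  95.9] q6 1.1 
shift [-0.002 -0.002 -0.   ] turn [ 0.001 -0.002  0.452]
0.4837656817503346 [-0.29811945  0.24406111 -0.00203812] [-0.21429408 -1.77993436  5.17894203]
```

Finish the turn, then open and check from above.

```bash
python3 -m jog '0 0 0 0 0 .15 1;0 0 0 0 0 .3 1;0 0 0 0 0 .45 1;0 0 0 0 0 .45 1'
python3 -m jog '0 0 0 0 0 0 -1;0 0 0 0 0 0 -1;0 0 0 0 0 0 -1;0 0 0 0 0 0 -1;0 0 0 0 0 0 -1;0 0 0 0 0 0 -1;0 0 0 0 0 0 -1;0 0 0 0 0 0 -1'
python3 -m jog '0 0 -.1 0 0 0 -1;0 0 -.25 0 0 0 -1;0 0 -.4 0 0 0 -1;0 0 -.55 0 0 0 -1;0 0 -.7 0 0 0 -1;0 0 -.7 0 0 0 -1;0 0 -.7 0 0 0 -1'
python3 - <<'E'
from h import *
np.set_printoptions(precision=1,suppress=True)
get_image('wrist'); im,T,m=snap('wrist','w5.png'); np.save('T5.npy',T); o=get_obs(); print(o['ee_pos'],yaw(o))
for n in ['knob','pointer','blue_mark']:
    for d in pinpoint(n,'wrist'): print(n,round(d['confidence'],2),w(T,d['xyz']))
u,v=[int(a) for a in proj(T,m,[502.5,17,110])]; print(u-100,v-75)
cv2.imwrite('pics/w5c.png',cv2.resize(im[v-75:v+75,u-100:u+100],None,fx=4,fy=4)[:,:,::-1])
E
```

```text
t: 18.2
ee_pos: [502.9, 16.8, 95.9]
orientation: [3.117, 0.389, 0.002]
ft_force: [-1.4, -2.1, 5.2]
width: 49.5
grasp_force: 30.0
t: 19.0
ee_pos: [502.2, 17.1, 95.3]
orientation: [3.117, 0.392, -0.0]
ft_force: [-0.4, 0.8, 0.6]
width: 87.4
grasp_force: 0.0
t: 19.7
ee_pos: [502.3, 17.1, 235.6]
orientation: [3.117, 0.392, 0.002]
ft_force: [-0.2, -0.4, -0.1]
width: 87.9
grasp_force: 0.0
[501.4  17.1 234.2] 0.250170532473478
knob 0.72 [504.1  15.3  66.6]
pointer 0.84 [520.5   0.6 108.6]
blue_mark 0.49 [536.8 -12.8  73.6]
blue_mark 0.43 [534.  100.1  -1.3]
177 131
```

View pics/w5c.png

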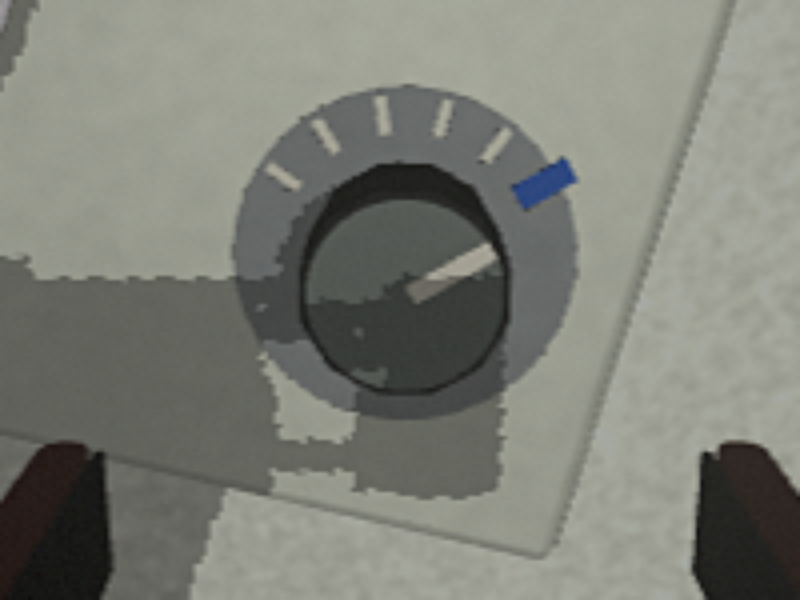

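The knob sits on the shaft: its top disc is centred at about (406,294), the pointer runs from (413,297) to (492,249), and the blue mark is centred at (545,183) with an axis parallel to the pointer. I'll check the angles.

```bash
python3 - <<'E'
from h import *
T=np.load('T5.npy'); m=camera_model('wrist'); np.set_printoptions(precision=3,suppress=True)
P=lambda x,y,z: ray(T,m,177+x/4-.37,131+y/4-.37,z)
A=lambda d: np.arctan2(d[1],d[0])
p0,p1=P(413,297,110),P(492,249,110); b=P(545,183,71); b0,b1=P(519,198,71),P(571,170,71)
dl,dr,dt,db=P(233,250,71),P(578,250,71),P(406,85,71),P(406,418,71)
dc=np.r_[(dl+dr+dt+db)/4]; kl,kr,kt,kb=P(301,287,110),P(511,287,110),P(406,197,110),P(406,394,110); kc=(kl+kr+kt+kb)/4
print(dc,kc,np.linalg.norm(kl-kr),'r',np.linalg.norm((p1-kc)[:2]))
print('pointer',A(p1-p0),A(p1-kc),A(p1-dc),'blue',A(b-dc),A(b1-b0),A(b-kc))
o=get_obs();print(o['t'])
E
```

```text
[504.726  16.488  71.   ] [505.538  16.794 110.   ] 49.06921563801312 r 22.484927237512032
pointer -0.7548562309770679 -0.8352100089862532 -0.7998063002506849 blue -0.834338742385605 -0.8126932820737566 -0.854173923641398
19.95
```

```bash
python3 - <<'E'
from h import *
m=camera_model('wrist')
T=np.load('T5.npy'); P=lambda x,y,z: ray(T,m,177+x/4-.37,131+y/4-.37,z)
for a,b in [((567,520),(735,0)),((20,435),(530,553))]:
    d=P(*b,70)-P(*a,70); print('w5',np.arctan2(d[1],d[0]))
T=np.load('T1.npy'); P=lambda x,y,z: ray(T,m,145+x/3-.33,92+y/3-.33,z)
for a,b in [((150,248),(395,0)),((150,265),(480,592)),((545,595),(780,410))]:
    d=P(*b,70)-P(*a,70); print('w1',np.arctan2(d[1],d[0]))
E
```

```text
w5 0.004361860686984444
w5 -1.5716812875486352
w1 1.5654300639209895
w1 -0.023808630539678247
w1 1.5640249282722327
```

```bash
python3 -c "
from workcell import *
print(close_job())"
```

```text
the job is handed in; nothing more can be done
None
```

The 50 mm knob is fully home on its keyed shaft, and the job was handed in at about 20 s of robot time. Its pointer measures about -0.80 rad, within about 0.03 rad of the blue mark. Pressing peaked at about 15 N, and the arm was lifted clear of everything, with no sign of contact with the dishes or bottle.

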